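# Turn the sleigh to the gateway and shut the gate

## Task

Push the rim posts of the white display turntable round until the crimson sleigh stands at the front, centred behind the gateway, and leave the turntable still; then push the little oak picket gate fully shut in front of it and draw back. Only push: do not touch, lift or topple any of the ornaments on the turntable, and leave the things standing around the stand where they are.

Things in the scene. Friction and masses are not known exactly. Their poses are not given: they have to be found in the camera images.
- stand: Fixed oak display stand: board 350 x 330 mm, 12 mm thick, on the walnut shelf. Origin on its underside (z = 0), exactly below the turntable's axis. Its own -x axis points to its FRONT (roughly the robot's left), where a picket fence 8 mm thick, 54 mm high, runs along x = -165 mm out to y = +-155 mm, with a gateway in its middle.
- gateway (a point): Middle of the gateway: the gap in the front fence between two posts 12 mm thick and 76 mm high with brass balls, which stand 52 mm to either side (stand's y = +-52 mm). Straight in front of the turntable's axis, 165 mm from it, 12 mm above the shelf.
- turntable: White disc, 280 mm across, turns either way without stops on the stand; stays where left (0.5 N at the rim moves it). Origin on its axis, 18 mm above the shelf; disc top at 30 mm. Eight green posts with yellow tips (10 mm thick, tops at 74 mm above the shelf) stand 130 mm from the axis at 0, 45, 90.. degrees from its x axis. Four loose ornaments 70 mm from the axis, 90 degrees apart, any order, reach out to 105 mm.
- sleigh_center (a point): Small crimson tin sleigh with brass runners, 53 x 30 mm and 43 mm high, loose on the turntable, turned any way. The point is its centre, 20 mm above its runners.
- penguin_center (a point): Blue ceramic penguin with white belly, about 42 mm wide, 56 mm high, loose on the turntable. The point is its centre, 28 mm above its foot.
- globe_center (a point): Clear acrylic globe shell, 53 mm wide, 54 mm high, standing on its neck on the turntable, loose. The point is its centre, 27 mm above its foot.
- music_base_center (a point): Black plastic music box base with a brass disc on top, 54 mm wide, 31 mm high, loose on the turntable. The point lies on its axis, 13 mm above its foot.
- gate (a joint): Opening angle of the oak picket gate, rad: 0 is shut, in line with the fence, against a stop; it grows as the gate swings outward, away from the turntable, to 1.75. It stays where left (0.4 N at its free edge moves it). At angle q it runs from the hinge along (-sin q, cos q) in the stand's frame; push its outer face along (cos q, sin q) to shut it.
- gate_hinge (a point): Point on the gate's vertical hinge line, at the gate's foot 15 mm above the shelf: x = -165, y = -50 mm in the stand's frame. The gate is 94 mm long from here to its free edge, 7 mm thick, from 15 to 57 mm above the shelf.
- gate_free_edge (a point): Middle of the gate's free edge, 94 mm from the hinge line, 36 mm above the shelf.
- paint_jar: Paint jar with red cap, 56 mm diameter, 70 mm high, loose on the shelf. Bystander. Origin under its centre.
- pine: Green plastic toy pine tree, 68 mm wide, 92 mm high, loose on the shelf. Bystander. Origin under its centre.
- tape_roll: Yellow ring-shaped tape roll lying flat, 90 mm diameter, 24 mm high. Bystander. Origin under its centre.
- mug: White mug, 76 mm wide plus handle, 85 mm high. Bystander. Origin under its centre.
Things that resemble listed ones, but are neither listed nor needed, are in the scene too. Of the things that look like the part that bears penguin_center, the larger one is meant. Leave any purple look-alike of the part that bears sleigh_center alone.

How it is judged:
On the way, in this order (a step that is already met when the one before it is completed fails the run):
1. the sleigh is at the front behind the gateway, turntable at rest, the gate not yet shut (y of sleigh_center in the frame of stand between -0.015 and 0.015 m and x of sleigh_center in the frame of stand between -0.1 and -0.05 m and angular speed of turntable below 0.05 rad/s and value of joint gate above 0.3 rad), for 0.3 s.
2. the gate is shut with the sleigh still at the front (y of sleigh_center in the frame of stand between -0.015 and 0.015 m and x of sleigh_center in the frame of stand between -0.1 and -0.05 m and value of joint gate below 0.08 rad), for 0.2 s.
At the end, for the whole second after the job is handed in: The sleigh's centre is within 15 mm of the stand's centre line through the gateway, on the gate side (50 to 100 mm in front of the turntable's axis); the turntable is at rest; the gate is within 0.08 rad of shut; all four ornaments stand upright on the turntable (all of step 2 and angular speed of turntable below 0.05 rad/s and height (world z) of sleigh_center between 0.044 and 0.056 m and angle between each of sleigh_center, penguin_center, globe_center, music_base_center's own z axis and vertical below 0.15 rad and horizontal distance between each of sleigh_center, penguin_center, globe_center, music_base_center and turntable below 0.095 m and height (world z) of penguin_center between 0.052 and 0.064 m and height (world z) of globe_center between 0.051 and 0.063 m and height (world z) of music_base_center between 0.037 and 0.049 m); the robot touches nothing.
It fails at once if an ornament on the turntable is touched by the robot (over 1 N) (contact force between any of the fingers, the arm and sleigh above 1 N or contact force between any of the fingers, the arm and penguin above 1 N or contact force between any of the fingers, the arm and globe above 1 N or contact force between any of the fingers, the arm and music_base above 1 N).
It fails at once if an ornament is lifted more than 15 mm (height (world z) of sleigh_center above 0.065 m or height (world z) of penguin_center above 0.073 m or height (world z) of globe_center above 0.072 m or height (world z) of music_base_center above 0.058 m).
It fails at once if an ornament is tipped more than 0.4 rad (angle between any of sleigh_center, penguin_center, globe_center, music_base_center's own z axis and vertical above 0.4 rad).
It fails at once if the jar, pine tree, tape roll or mug around the stand is moved more than 30 mm (distance of any of paint_jar, pine, tape_roll, mug from where it was at the start of the episode above 0.03 m).
It also fails if it takes over 64 s, if anything falls off the work surface, if the arm or the gripper's body presses on something with over 40 N, if the wrist force passes 120 N, or if a joint passes its speed limit or range.

## Robot

A 6-joint arm with a two-finger parallel gripper is mounted at the origin on the work surface. World frame = base frame: x ahead of the robot, y to its left, z up, the work surface at z = 0. Lengths are in m, angles in rad, forces in N, time in s.
With the tool pointing down it reaches from about 0.375 to 0.9 m from the base axis. Payload 3.1 kg.
Tool frame: the origin (TCP) lies on the centre line of the jaws, within the pads' length; the fingertips stand 14 mm ahead of it and the grasp point (between the pads) lies 5 mm behind it; y points along the fingers, z is the direction in which the jaws open and shut, and the axes are right-handed (so a half turn about y gives the same grasp; the last joint's range is limited). The gripper opens to 87 mm and grips with 3 to 60 N. Pads are 19 mm wide; open, the fingers measure 117 mm over their backs; the gripper's body (75 mm by 190 mm) begins 51 mm behind the grasp point.
Start: joints at [-1.306, 0.527, 1.433, -0, 1.181, -0.178], TCP at [0.268, -0.565, 0.237] pointing down, gripper open.
Joint ranges: [-3.08, 3.08], [-0.75, 2.2], [0.22, 2.44], [-1.43, 4.57], [0, 2.65], [-2.85, 2.85]. Speed limits (rad/s): [2.79, 2.79, 3.14, 3.14, 3.14, 3.14].

## Interface

Orientations are given as a unit quaternion [x, y, z, w].
In Python, from rig import robot, vision gives the robot as it stands.
- The arm moves only by the shell command python3 -m crank 'ROWS' [FORCE]. ROWS is JSON, a list of rows, each a list of 7 numbers: the shift along the tool's x, y, z as a fraction of full scale, then the turn, a rotation vector about the tool's x, y, z as a fraction of full scale, then the gripper command: -1 is shut, 1 is fully open, values between are in proportion. In form: [[x, y, z, wx, wy, wz, grip], ...]. A call has 1 to 10 rows; each row is the pose to reach, as a shift and turn from the pose commanded when the call began, along the tool's axes at that moment, turning the shorter way round; what a row does not reach only later rows make up. Full scale, the value 1, is 50 cm for a shift and pi rad for a turn. A row lasts 1/8 s, in which the tool goes at most 62.5 mm and 10.7 degrees, less where a joint would pass 70% of its speed; a pose out of reach is approached as far as the arm can. A call with a number of a shift or a turn outside -1 to 1 is refused whole. A call with a gripper value outside its range is refused whole. The fingers move at their own pace and stop on an object; FORCE is the grip in N (left out, the last holds). Time passes only in rows, so rows that repeat a pose let the fingers close. It gives the time, the measured TCP pose, the force and the opening at its end, in the units of the state.
- robot.get_obs(): the state, without advancing time (a new reading comes with each control period).
- vision.camera(name): name is "scene" or "side" or "wrist"; returns the picture (384x512x3 uint8, blue, green, red); there is no depth.
- vision.camera_info(name): a dict with "vfov" (degrees; the focal length in pixels is half the picture's height over the tangent of half this angle, whatever the lens; pixels are square), "cx", "cy" (the principal point, pixels), "world_from_camera" (4x4, takes a point from camera to world coordinates); the wrist camera has in their place "tool_from_camera" (4x4, takes a point from camera to tool coordinates, whose origin is the TCP and whose axes are the tool frame's). Camera axes: x right, y up, looking along -z (the intrinsics and any distortion apply to the point x, -y, -z); pixel columns grow to the right and rows downward; lengths in m; the calibration is good to about 2 mm. A picture is of the moment at which its call begins: read the wrist's pose just before it. camera_info takes no time and is no camera call.
- robot.hand_in(): hands the job in, once; it reports no verdict.
The state is a dict: "time": time; "q": joint angles; "joint_velocities": joint speeds; "joint_torque": joint torques, N m; "position": TCP position; "tool_rot": TCP orientation; "ft_force": force on the tool from outside, world axes, zero at the start; "moment": the same for the moment, N m; "grip_width": finger opening in m.
Only numpy, scipy, OpenCV 4.12 (cv2) and the standard library are available. Lean on these libraries where they do the work, as an engineer would, in place of code of your own. Each camera call takes 0.05 s, during which the arm holds its last target.

## Working session

There is one attempt and no reset: what is moved stays moved. The work goes in short steps, Python scripts to look and compute and a shell command to move; the robot and the scene stay as the last step left them, time stands still between calls to the robot, and variables do not carry over. Pictures are saved under pics/ and viewed, and the job is handed in when it is done.

```bash
ls; mkdir -p pics; python3 - <<'E'
from rig import robot, vision
import cv2
print(robot.get_obs())
for n in ["scene","side","wrist"]:
    print(n,vision.camera_info(n))
    cv2.imwrite(f"pics/{n}0.png",vision.camera(n))
E
```

```text
pics
{'time': 0.0, 'q': array([-1.30649071e+00,  5.28436745e-01,  1.43390642e+00, -3.34297243e-06,
        1.18137655e+00, -1.78503166e-01]), 'joint_velocities': array([-7.00303024e-04, -1.69089651e-03,  5.50606060e-05,  1.27676453e-03,
        6.60902498e-04, -3.71565319e-04]), 'joint_torque': array([-4.40550593e-04, -4.40043032e+01, -1.76591617e+01,  6.32395735e-02,
        5.81452169e-02, -1.66751497e-04]), 'position': array([ 0.26763772, -0.56402234,  0.23558836]), 'tool_rot': array([-0.15531431,  0.69059711, -0.68909453,  0.15524762]), 'ft_force': array([ 0.36446245, -0.26690472,  0.0702322 ]), 'moment': array([ 0.00965558, -0.01491716, -0.02106653]), 'grip_width': 0.08727627044505165}
scene {'vfov': 48.76162105860205, 'cx': 256.0098024183809, 'cy': 190.7372863265384, 'world_from_camera': array([[ 0.80192158, -0.34872552,  0.48508999,  1.06861694],
       [ 0.59726369,  0.44884203, -0.6646931 , -0.83305024],
       [ 0.01406667,  0.82275838,  0.5682172 ,  0.78026708],
       [ 0.        ,  0.        ,  0.        ,  1.        ]])}
side {'vfov': 48.316565034691074, 'cx': 259.0430006583906, 'cy': 195.4277784646435, 'world_from_camera': array([[-0.83386833,  0.40388489, -0.37621884, -0.03657394],
       [-0.55161253, -0.6340735 ,  0.54191735,  0.69676897],
       [-0.01967816,  0.65941474,  0.75152177,  1.04420329],
       [ 0.        ,  0.        ,  0.        ,  1.        ]])}
wrist {'vfov': 69.91846969271165, 'cx': 257.71754535077673, 'cy': 193.85684742427276, 'tool_from_camera': array([[ 6.15423572e-04, -9.52655939e-01, -3.04049803e-01,
        -8.51171503e-02],
       [ 5.62371816e-04,  3.04050142e-01, -9.52655864e-01,
        -1.49358441e-01],
       [ 9.99999652e-01,  4.15297834e-04,  7.22866476e-04,
        -8.42648772e-04],
       [ 0.00000000e+00,  0.00000000e+00,  0.00000000e+00,
         1.00000000e+00]])}
```

View pics/scene0.png

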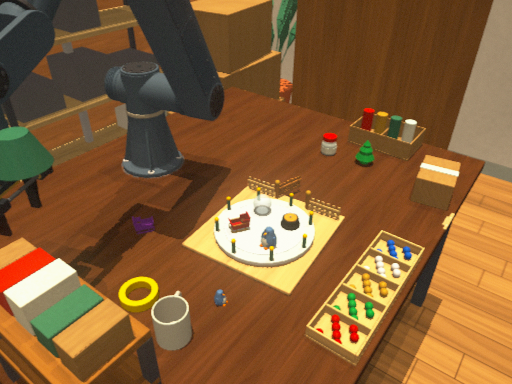

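View pics/side0.png

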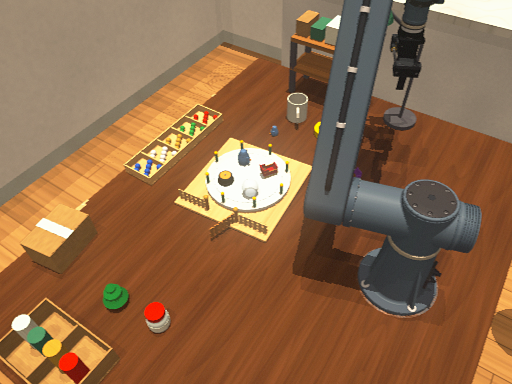

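View pics/wrist0.png

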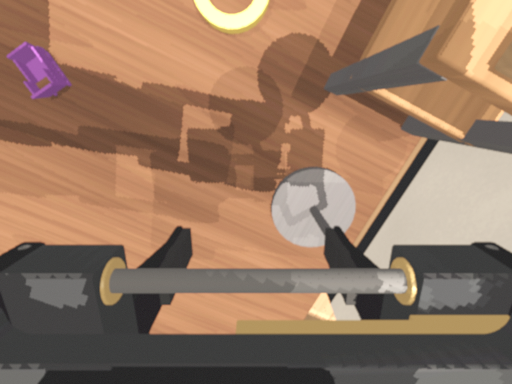

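The scene view shows the turntable near (265,230), the sleigh on it at (239,221), the purple look-alike on the shelf at (145,224), the large penguin on the disc at (269,238), and the small penguin at (220,297). I'll zoom in.

```bash
python3 - <<'E'
import cv2
a=cv2.imread("pics/scene0.png")[170:290,180:350]; b=cv2.imread("pics/side0.png")[130:245,165:320]
cv2.imwrite("pics/z1.png",cv2.resize(a,None,fx=4.5,fy=4.5,interpolation=cv2.INTER_CUBIC))
cv2.imwrite("pics/z2.png",cv2.resize(b,None,fx=5,fy=5,interpolation=cv2.INTER_CUBIC))
E
```

```text
(no output)
```

View pics/z1.png

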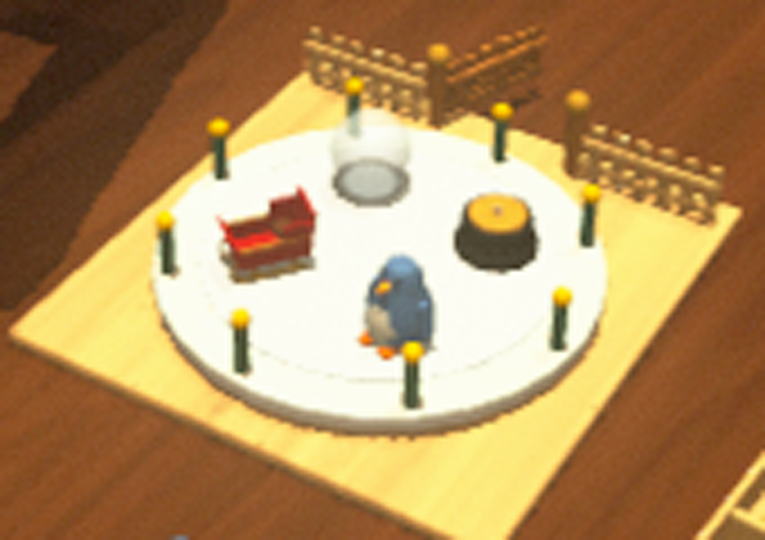

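View pics/z2.png

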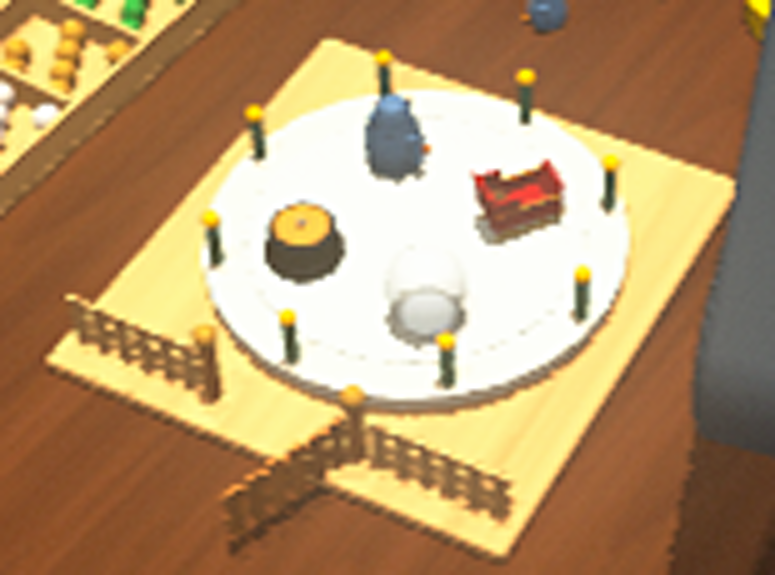

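```bash
cat > h.py <<'E'
import numpy as np, cv2
from rig import robot, vision
from scipy.spatial.transform import Rotation as R
def K(info): return 192/np.tan(np.radians(info["vfov"])/2)
def cam(name,obs=None):
    i=vision.camera_info(name)
    if name=="wrist":
        T=np.eye(4);T[:3,:3]=R.from_quat(obs["tool_rot"]).as_matrix();T[:3,3]=obs["position"]
        return i,T@i["tool_from_camera"]
    return i,i["world_from_camera"]
def ray(c,u,v):
    i,M=c;f=K(i)
    d=M[:3,:3]@np.array([(u-i["cx"])/f,-(v-i["cy"])/f,-1.]);return M[:3,3],d/np.linalg.norm(d)
def onz(c,u,v,z):
    o,d=ray(c,u,v);return o+d*(z-o[2])/d[2]
def proj(c,p):
    i,M=c;f=K(i);q=M[:3,:3].T@(np.asarray(p)-M[:3,3]);return i["cx"]+f*q[0]/-q[2],i["cy"]-f*q[1]/-q[2]
def tri(c1,a,c2,b):
    o1,d1=ray(c1,*a);o2,d2=ray(c2,*b)
    s=np.linalg.lstsq(np.c_[d1,-d2],o2-o1,rcond=None)[0]
    p,q=o1+s[0]*d1,o2+s[1]*d2;return (p+q)/2,np.linalg.norm(p-q)
def blobs(img,lo,hi,amin=3,roi=None):
    h=cv2.cvtColor(img,cv2.COLOR_BGR2HSV);m=cv2.inRange(h,lo,hi)
    if roi:
        k=np.zeros_like(m);x0,y0,x1,y1=roi;k[y0:y1,x0:x1]=1;m*=k
    n,l,s,c=cv2.connectedComponentsWithStats(m)
    return [(c[j].round(1),s[j][4]) for j in range(1,n) if s[j][4]>=amin]
E
python3 - <<'E'
from h import *
np.set_printoptions(precision=4,suppress=True)
A=cam("scene");B=cam("side")
a=cv2.imread("pics/scene0.png");b=cv2.imread("pics/side0.png")
# from zooms
za=lambda x,y:(180+(x+.5)/4.5-.5,170+(y+.5)/4.5-.5); zb=lambda x,y:(165+(x+.5)/5-.5,130+(y+.5)/5-.5)
tips=[((354,86),(581,274)),((500,111),(446,341)),((591,193),(288,318)),((562,297),(211,218)),((413,350),(254,113)),((240,318),(383,59)),((165,221),(526,76)),((218,127),(610,163))]
P=[]
# correspond order test
for sh in range(1):
    for (p,_),(_,q) in zip(tips,tips):
        X,e=tri(A,za(*p),B,zb(*q));P.append(X);print(X,round(e,4))
P=np.array(P)
def circ(P):
    M=np.c_[2*P[:,:2],np.ones(len(P))];s=np.linalg.lstsq(M,(P[:,:2]**2).sum(1),rcond=None)[0]
    return s[:2],np.sqrt(s[2]+s[:2]@s[:2])
print(circ(P))
for p,q,n in [((438,52),(352,396),"hingepost ball"),((578,100),(203,335),"free post ball")]:
    print(n,tri(A,za(*p),B,zb(*q)))
print("gate free top", tri(A,za(543,32),B,zb(228,495)))
print("corners A",[onz(A,*za(*p),.012) for p in [(10,337),(740,210)]])
print("corners B",[onz(B,*zb(*p),.012) for p in [(505,555),(45,360),(330,40),(738,182)]])
print("yellow a",blobs(a,(20,150,150),(35,255,255),3,(180,170,350,290)))
print("yellow b",blobs(b,(20,150,150),(35,255,255),3,(165,130,320,245)))
print("red a",blobs(a,(0,150,60),(8,255,255),5,(180,170,350,290)),"b",blobs(b,(0,150,60),(8,255,255),5,(165,130,320,245)))
E
```

```text
[ 0.4431 -0.0368  0.0922] 0.0848
[0.5067 0.0282 0.0602] 0.0978
[0.6003 0.0331 0.0304] 0.0559
[ 0.6648 -0.0323  0.0245] 0.0226
[ 0.6584 -0.1275  0.049 ] 0.0859
[ 0.5937 -0.1966  0.0823] 0.0931
[ 0.508  -0.1964  0.1067] 0.0445
[ 0.4446 -0.1287  0.1099] 0.0264
(array([ 0.5535, -0.0814]), np.float64(0.12037209996852907))
hingepost ball (array([0.4822, 0.077 , 0.0707]), np.float64(0.0012135588285905848))
free post ball (array([0.5866, 0.0865, 0.0703]), np.float64(0.0013756206867615154))
gate free top (array([0.5105, 0.1655, 0.0529]), np.float64(0.0045051955356215385))
corners A [array([ 0.4072, -0.2605,  0.012 ]), array([0.697 , 0.1187, 0.012 ])]
corners B [array([0.3666, 0.0893, 0.012 ]), array([0.6953, 0.1205, 0.012 ]), array([ 0.7225, -0.2258,  0.012 ]), array([ 0.401 , -0.2559,  0.012 ])]
yellow a [(array([277. , 180.8]), np.int32(4)), (array([258.4, 188.6]), np.int32(13)), (array([253. , 191.3]), np.int32(3)), (array([308.2, 191.4]), np.int32(5)), (array([291. , 194.2]), np.int32(12)), (array([228.2, 197.8]), np.int32(13)), (array([224., 206.]), np.int32(3)), (array([311.3, 212.6]), 
[... 406 characters left out ...]
7)), (array([177.7, 138.6]), np.int32(7)), (array([187.8, 139.4]), np.int32(10)), (array([241.2, 141. ]), np.int32(8)), (array([166.6, 142.2]), np.int32(5)), (array([176.7, 142.6]), np.int32(7)), (array([270. , 144.7]), np.int32(7)), (array([176.2, 146.4]), np.int32(5)), (array([215.7, 152.1]), np.int32(9)), (array([287., 162.]), np.int32(9)), (array([224.8, 174.6]), np.int32(57)), (array([206.5, 173.2]), np.int32(10)), (array([281. , 184.3]), np.int32(7)), (array([221.9, 192.9]), np.int32(8)), (array([205. , 195.6]), np.int32(8)), (array([253.8, 197.2]), np.int32(8)), (array([235., 208.]), np.int32(5))]
red a [(array([240.4, 221. ]), np.int32(153))] b [(array([269.5, 167.3]), np.int32(58))]
```

```bash
python3 - <<'E'
from h import *
np.set_printoptions(precision=4,suppress=True)
A=cam("scene");B=cam("side")
ta=[(258.4,188.6),(291,194.2),(311,212.7),(304.4,235.6),(271.4,247.7),(233,240.5),(216.2,218.8),(228.2,197.8)]
tb=[(253.8,197.5),(221.9,193.1),(206.7,173.2),(215.7,152.2),(241.2,141.2),(270,144.8),(287,162),(281,184.3)]
P=[]
for p,q in zip(ta,tb):
    X,e=tri(A,p,B,q);P.append(X);print(X,round(e,4))
P=np.array(P)
M=np.c_[2*P[:,:2],np.ones(8)];s=np.linalg.lstsq(M,(P[:,:2]**2).sum(1),rcond=None)[0]
c=s[:2];print(c,np.sqrt(s[2]+c@c))
h=np.array([.4822,.077]);f=np.array([.5866,.0865])
m=(h+f)/2;d=m-c;print("gateway",m,np.linalg.norm(d),"front",np.degrees(np.arctan2(d[1],d[0])),"fence-normal",np.degrees(np.arctan2(*(f-h)[::-1]))+90)
print("post angles",np.degrees(np.arctan2(P[:,1]-c[1],P[:,0]-c[0])))
sl,e=tri(A,(240.4,221),B,(269.5,167.3));print("sleigh",sl,e,np.linalg.norm(sl[:2]-c),np.degrees(np.arctan2(sl[1]-c[1],sl[0]-c[0])))
for n,p,q in [("music",(290.1,216.9),(225,175)),("penguin",(180+399/4.5,170+310/4.5),(165+396/5,130+140/5)),("globe",(180+371/4.5,170+160/4.5),(165+426/5,130+288/5))]:
    x,e=tri(A,p,B,q);print(n,x,e,np.linalg.norm(x[:2]-c),np.degrees(np.arctan2(x[1]-c[1],x[0]-c[0])))
g=np.array([.5105,.1655])
print("gate dir",np.degrees(np.arctan2(*(g-h)[::-1])),np.linalg.norm(g-h))
E
```

```text
[0.4606 0.0104 0.0702] 0.0019
[0.5528 0.047  0.0692] 0.0009
[0.6446 0.0053 0.0696] 0.0014
[ 0.6801 -0.0882  0.0692] 0.0018
[ 0.6393 -0.1779  0.0697] 0.0021
[ 0.5467 -0.2149  0.0695] 0.0027
[ 0.4554 -0.1744  0.0695] 0.0026
[ 0.4197 -0.0801  0.0698] 0.0014
[ 0.5498 -0.084 ] 0.13039325584628653
gateway [0.5344 0.0817] 0.16649407362874497 front 95.2914349944753 fence-normal 95.1993771570975
post angles [ 133.3687   88.6827   43.2893   -1.8264  -46.357   -91.3358 -136.2444
  178.2761]
sleigh [ 0.4999 -0.1318  0.057 ] 0.009851826251596712 0.06904098260455961 -136.18331940934914
music [ 0.5998 -0.0299  0.0553] 0.0017507539089277179 0.07370576836367818 47.22652472342291
penguin [ 0.5992 -0.134   0.0467] 0.00473436119428136 0.07029872512908182 -45.29428342386023
globe [ 0.5039 -0.0304  0.0511] 0.00454594260086484 0.07057805662390984 130.52278637764388
gate dir 72.26707460863666 0.09291469205674632
```

```bash
cat >> h.py <<'E'
C=np.array([.5498,-.084])
def rows(pts,obs):
    """world points -> tool fractional shifts from the present pose"""
    Rm=R.from_quat(obs["tool_rot"]).as_matrix()
    return [np.round(Rm.T@(np.asarray(p)-obs["position"])/.5,3).tolist() for p in pts]
def arc(r,degs,z): return [[C[0]+r*np.cos(np.radians(t)),C[1]+r*np.sin(np.radians(t)),z] for t in degs]
E
python3 - <<'E'
from h import *
np.set_printoptions(precision=4,suppress=True)
o=robot.get_obs();print(R.from_quat(o["tool_rot"]).as_matrix())
A=cam("scene")
for n,u,v in [("mug",172,344),("pine",365,163),("jar",329,153),("tape",138,298),("smallpeng",220,303),("purple",145,228)]: print(n,onz(A,u,v,0.0))
print(rows(arc(.135,[20],.15)+arc(.135,[20],.064),o))
E
```

```text
[[-0.9036 -0.0005  0.4285]
 [-0.4285  0.0016 -0.9036]
 [-0.0003 -1.     -0.0017]]
mug [ 0.6034 -0.4882  0.    ]
pine [0.6078 0.4621 0.    ]
jar [0.4698 0.4464 0.    ]
tape [ 0.4486 -0.4485  0.    ]
smallpeng [ 0.612  -0.3426  0.    ]
purple [ 0.2638 -0.2654  0.    ]
[[-1.19, 0.173, -0.6], [-1.19, 0.345, -0.6]]
```

```bash
python3 -m crank '[[-0.9,0.06,-0.45,0,0,0,-1],[-0.9,0.06,-0.45,0,0,0,-1],[-0.9,0.06,-0.45,0,0,0,-1],[-0.9,0.06,-0.45,0,0,0,-1],[-0.9,0.06,-0.45,0,0,0,-1],[-0.9,0.06,-0.45,0,0,0,-1],[-0.9,0.06,-0.45,0,0,0,-1],[-0.9,0.06,-0.45,0,0,0,-1],[-0.9,0.06,-0.45,0,0,0,-1],[-0.9,0.06,-0.45,0,0,0,-1]]' 20; python3 - <<'E'
from h import *
o=robot.get_obs()
print(rows(arc(.135,[20],.15)+arc(.135,[20],.066),o),o["q"])
cv2.imwrite("pics/w1.png",vision.camera("wrist"))
E
```

```text
time: 1.4
position: [0.5777, -0.1683, 0.2061]
tool_rot: [-0.156, 0.69, -0.69, 0.155]
ft_force: [-0.1, -0.0, 1.0]
grip_width: 0.0016
[[-0.291, 0.112, -0.15], [-0.291, 0.28, -0.15]] [-4.68634731e-01  5.31890006e-01  1.52326903e+00 -7.49417035e-04
  1.08740444e+00  6.58231650e-01]
```

View pics/w1.png

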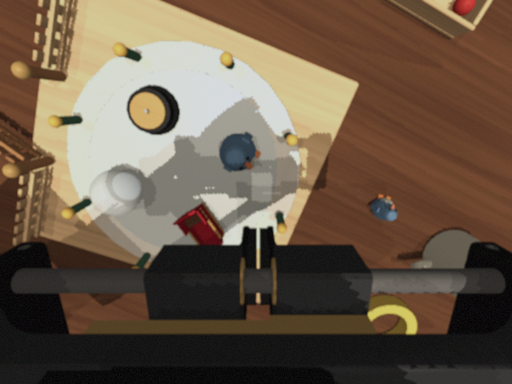

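The wrist view shows the crimson sleigh at (200,225) next to post tips at (140,262) and (281,225). The penguin is at (238,152), and the open gate is at the left edge. The candidates for the sleigh were the crimson one on the disc (scene 239,221) and the purple one on the shelf (145,224), and I'm taking the crimson one. Next I lower the closed fingers behind the post at about -2°.

```bash
python3 -m crank '[[-0.1,0,-0.05,0,0,0,-1],[-0.2,0.05,-0.1,0,0,0,-1],[-0.291,0.1,-0.15,0,0,0,-1],[-0.291,0.11,-0.15,0,0,0,-1],[-0.291,0.17,-0.15,0,0,0,-1],[-0.291,0.23,-0.15,0,0,0,-1],[-0.291,0.28,-0.15,0,0,0,-1],[-0.291,0.28,-0.15,0,0,0,-1]]' 20; python3 - <<'E'
from h import *
o=robot.get_obs()
cv2.imwrite("pics/w2.png",vision.camera("wrist"))
for d,r in zip(range(18,-40,-6),rows(arc(.135,range(18,-40,-6),.066),o)): print(d,r)
E
```

```text
time: 2.45
position: [0.6749, -0.0408, 0.0648]
tool_rot: [-0.156, 0.691, -0.689, 0.152]
ft_force: [-0.3, 0.4, -0.3]
grip_width: 0.0005
18 [-0.005, -0.002, 0.005]
12 [0.0, -0.002, 0.033]
6 [0.008, -0.002, 0.06]
0 [0.019, -0.003, 0.087]
-6 [0.032, -0.003, 0.111]
-12 [0.048, -0.003, 0.135]
-18 [0.066, -0.002, 0.156]
-24 [0.087, -0.002, 0.176]
-30 [0.109, -0.002, 0.193]
-36 [0.133, -0.002, 0.208]
```

View pics/w2.png

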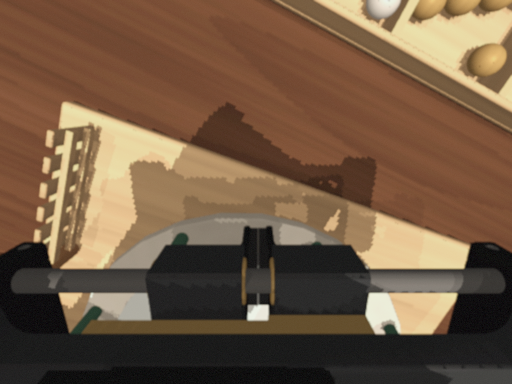

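The fingers are down between two posts, at about (180,240) and (320,243). Now I push clockwise.

```bash
python3 -m crank '[[0,0,0.016,0,0,0,-1],[0,0,0.033,0,0,0,-1],[0.005,0,0.05,0,0,0,-1],[0.01,0,0.065,0,0,0,-1],[0.015,0,0.08,0,0,0,-1],[0.023,0,0.095,0,0,0,-1],[0.032,0,0.111,0,0,0,-1],[0.048,0,0.135,0,0,0,-1],[0.066,0,0.156,0,0,0,-1],[0.087,0,0.176,0,0,0,-1]]' 20; python3 - <<'E'
from h import *
o=robot.get_obs()
p=o["position"][:2]-C;print(np.hypot(*p),np.degrees(np.arctan2(*p[::-1])))
cv2.imwrite("pics/s3.png",cv2.resize(vision.camera("scene")[170:290,180:350],None,fx=4,fy=4))
for d,r in zip(range(-24,-90,-6),rows(arc(.135,range(-24,-90,-6),.065),o)): print(d,r)
E
```

```text
time: 3.75
position: [0.6755, -0.1379, 0.0666]
tool_rot: [0.155, -0.69, 0.69, -0.155]
ft_force: [0.7, -0.4, 0.6]
grip_width: 0.0005
0.136774523954984 -23.18648515115473
-24 [0.005, 0.003, -0.0]
-30 [0.028, 0.003, 0.017]
-36 [0.052, 0.003, 0.032]
-42 [0.077, 0.003, 0.044]
-48 [0.104, 0.003, 0.054]
-54 [0.131, 0.003, 0.06]
-60 [0.159, 0.003, 0.064]
-66 [0.187, 0.003, 0.065]
-72 [0.216, 0.003, 0.063]
-78 [0.243, 0.003, 0.058]
-84 [0.271, 0.003, 0.05]
```

View pics/s3.png

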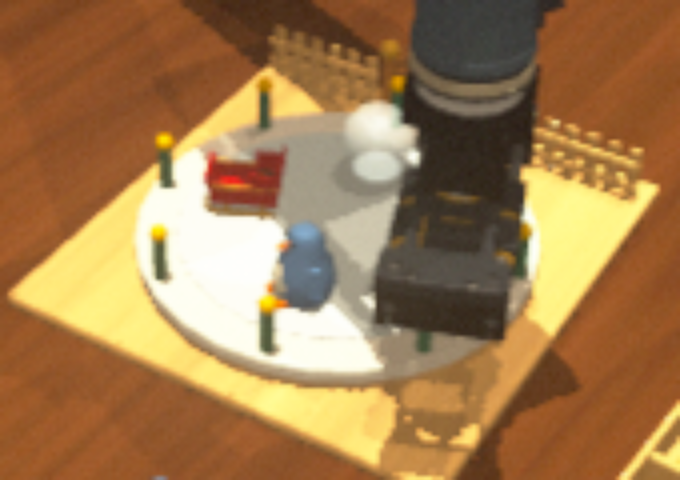

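The disc has turned and the ornaments are still upright. The sleigh is now at crop (245,180). I continue.

```bash
python3 -m crank '[[0.016,0.002,0.01,0,0,0,-1],[0.035,0.002,0.021,0,0,0,-1],[0.057,0.002,0.034,0,0,0,-1],[0.08,0.002,0.045,0,0,0,-1],[0.104,0.003,0.054,0,0,0,-1],[0.131,0.003,0.06,0,0,0,-1],[0.159,0.003,0.064,0,0,0,-1],[0.187,0.003,0.065,0,0,0,-1],[0.21,0.003,0.063,0,0,0,-1],[0.225,0.003,0.061,0,0,0,-1]]' 20; python3 - <<'E'
from h import *
o=robot.get_obs()
p=o["position"][:2]-C;print(np.hypot(*p),np.degrees(np.arctan2(*p[::-1])))
im=vision.camera("scene")
cv2.imwrite("pics/s4r.png",im);cv2.imwrite("pics/s4.png",cv2.resize(im[170:290,180:350],None,fx=4,fy=4))
for d,r in zip(range(-72,-132,-5),rows(arc(.135,range(-72,-132,-5),.065),o)): print(d,r)
E
```

```text
time: 5.05
position: [0.5864, -0.2127, 0.0651]
tool_rot: [0.155, -0.69, 0.69, -0.155]
ft_force: [1.5, 1.6, -0.3]
grip_width: 0.0004
0.13384288948200082 -74.10785400484764
-72 [-0.009, 0.0, 0.004]
-77 [0.014, 0.0, -0.0]
-82 [0.037, 0.0, -0.006]
-87 [0.059, 0.0, -0.014]
-92 [0.08, 0.0, -0.024]
-97 [0.1, 0.0, -0.036]
-102 [0.12, 0.0, -0.049]
-107 [0.138, 0.0, -0.064]
-112 [0.155, 0.0, -0.081]
-117 [0.17, 0.0, -0.099]
-122 [0.183, 0.0, -0.118]
-127 [0.195, 0.0, -0.139]
```

View pics/s4.png

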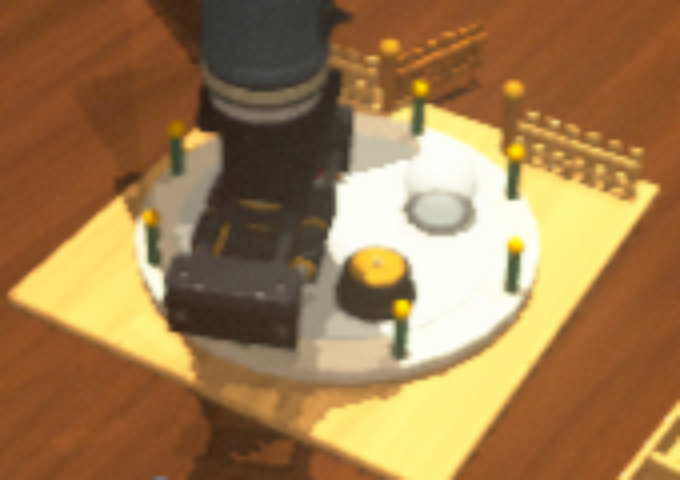

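The globe is at crop (440,195) and the music base at (375,280), both upright. I continue to about -112° and then measure.

```bash
python3 -m crank '[[0.014,0,0,0,0,0,-1],[0.032,0,-0.005,0,0,0,-1],[0.05,0,-0.011,0,0,0,-1],[0.07,0,-0.019,0,0,0,-1],[0.09,0,-0.03,0,0,0,-1],[0.11,0,-0.042,0,0,0,-1],[0.125,0,-0.053,0,0,0,-1],[0.138,0,-0.064,0,0,0,-1],[0.147,0,-0.073,0,0,0,-1],[0.147,0,-0.073,0,0,0,-1]]' 20; python3 - <<'E'
from h import *
o=robot.get_obs()
p=o["position"][:2]-C;print(np.hypot(*p),np.degrees(np.arctan2(*p[::-1])))
im=vision.camera("scene");b=vision.camera("side")
A=cam("scene");B=cam("side")
for c,i,roi in [(A,im,(180,170,350,290)),(B,b,(165,130,320,245))]:
  for (u,v),n in blobs(i,(20,150,150),(35,255,255),3,roi):
    x=onz(c,u,v,.0696)[:2]-C
    if abs(np.hypot(*x)-.13)<.006: print(np.hypot(*x).round(4),np.degrees(np.arctan2(x[1],x[0])).round(1),u,v,n)
cv2.imwrite("pics/s5.png",cv2.resize(im[170:290,180:350],None,fx=4,fy=4))
cv2.imwrite("pics/b5.png",cv2.resize(b[130:245,165:320],None,fx=5,fy=5))
for d,r in zip(range(-112,-132,-2),rows(arc(.135,range(-112,-132,-2),.065),o)): print(d,r)
E
```

```text
time: 6.35
position: [0.5044, -0.2104, 0.065]
tool_rot: [-0.156, 0.69, -0.689, 0.155]
ft_force: [-0.2, -0.2, -1.3]
grip_width: 0.0011
0.13432194380936038 -109.77131640704516
0.1323 108.5 277.1 189.6 14
0.1302 152.2 244.2 190.8 6
0.13 63.7 304.3 203.2 18
0.1316 18.2 311.3 225.8 12
0.1309 -26.3 288.4 244.6 13
0.1292 -70.8 249.0 246.0 21
0.1317 -71.7 257.7 141.1 9
0.1303 -26.3 228.2 144.4 8
0.1297 18.8 208.7 161.1 9
0.1309 -160.9 286.8 174.4 5
0.13 64.0 210.6 183.2 5
0.1302 154.1 268.0 193.5 6
0.1294 109.0 235.4 197.2 8
-112 [0.008, -0.0, -0.007]
-114 [0.014, -0.0, -0.014]
-116 [0.02, -0.0, -0.021]
-118 [0.026, -0.0, -0.028]
-120 [0.032, -0.0, -0.036]
-122 [0.037, 0.0, -0.044]
-124 [0.042, 0.0, -0.052]
-126 [0.047, 0.0, -0.06]
-128 [0.051, 0.0, -0.068]
-130 [0.055, 0.0, -0.077]
```

View pics/s5.png

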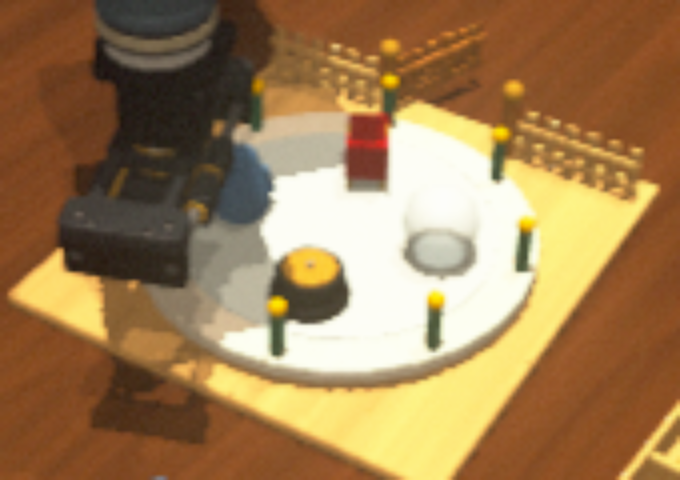

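View pics/b5.png

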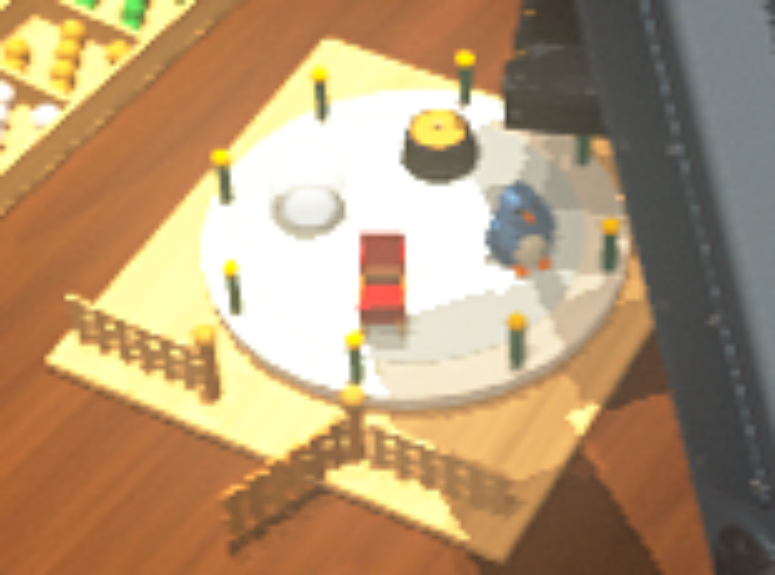

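The posts are at 108.8° modulo 45°, so about 13.5° remain to the front line at 95.2°. The sleigh is upright at scene crop (367,155).

```bash
python3 -m crank '[[0.005,0,-0.005,0,0,0,-1],[0.014,0,-0.014,0,0,0,-1],[0.023,0,-0.025,0,0,0,-1],[0.03,0,-0.034,0,0,0,-1],[0.036,0,-0.042,0,0,0,-1],[0.039,0,-0.047,0,0,0,-1],[0.039,0,-0.047,0,0,0,-1],[0.039,0,-0.047,0,0,0,-1]]' 20; cat > m.py <<'E'
from h import *
import sys
n=sys.argv[1]
o=robot.get_obs()
p=o["position"][:2]-C;print("tool",np.hypot(*p),np.degrees(np.arctan2(*p[::-1])))
im=vision.camera("scene");b=vision.camera("side")
A=cam("scene");B=cam("side");an=[]
for c,i,roi in [(A,im,(180,170,350,290)),(B,b,(165,130,320,245))]:
  for (u,v),k in blobs(i,(20,150,150),(35,255,255),3,roi):
    x=onz(c,u,v,.0696)[:2]-C
    if abs(np.hypot(*x)-.13)<.004: an.append(np.degrees(np.arctan2(x[1],x[0]))%45)
print("post mod45",np.round(an,1),np.median(an))
ra=blobs(im,(0,140,50),(8,255,255),10,(180,180,350,270));rb=blobs(b,(0,140,50),(8,255,255),10,(165,150,320,240));print(ra,rb)
t=np.radians(95.25);f=np.array([np.cos(t),np.sin(t)])
if ra and rb:
  ra=max(ra,key=lambda x:x[1]);rb=max(rb,key=lambda x:x[1])
  s,e=tri(A,ra[0],B,rb[0]);d=s[:2]-C;print("sleigh",s,e,"front",d@f,"lateral(stand y)",d@np.array([f[1],-f[0]]))
cv2.imwrite(f"pics/s{n}.png",cv2.resize(im[170:290,180:350],None,fx=4,fy=4))
cv2.imwrite(f"pics/b{n}.png",cv2.resize(b[130:245,165:320],None,fx=5,fy=5))
E
python3 m.py 6
```

```text
time: 7.45
position: [0.4774, -0.198, 0.065]
tool_rot: [-0.155, 0.69, -0.69, 0.155]
ft_force: [0.0, -0.5, -0.0]
grip_width: 0.0007
tool 0.13502824370704086 -122.41457718418665
post mod45 [6.3 6.7 6.8 6.7 7.2 6.9 6.3 6.9 6.6 7.3 7.2 7.1 7.3] 6.853525435706899
[(array([275.8, 207.7]), np.int32(151))] [(array([241.2, 178.5]), np.int32(13)), (array([235.7, 187.9]), np.int32(38))]
sleigh [ 0.5406143  -0.00926259  0.04774154] 0.0026158173896197396 front 0.0752643897483052 lateral(stand y) -0.0023085682775750814
```

```bash
ls pics
```

```text
b5.png
b6.png
s3.png
s4.png
s4r.png
s5.png
s6.png
scene0.png
side0.png
w1.png
w2.png
wrist0.png
z1.png
z2.png
```

View pics/b6.png

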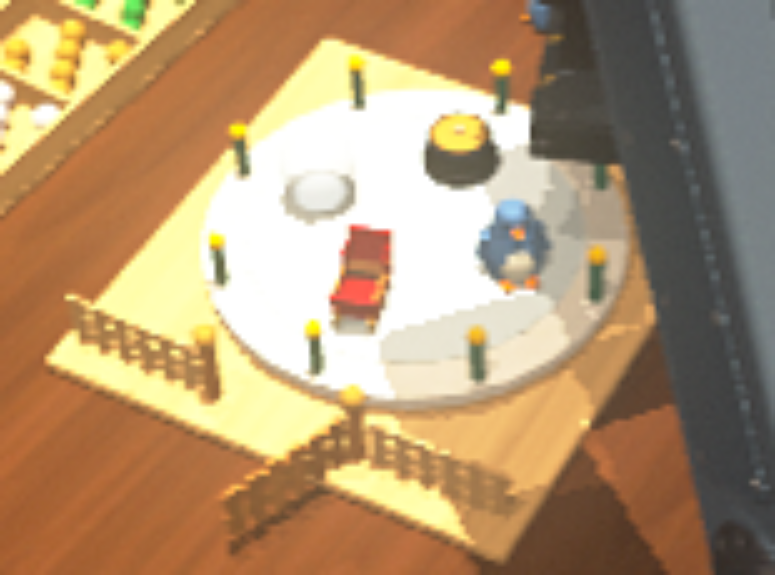

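View pics/s6.png

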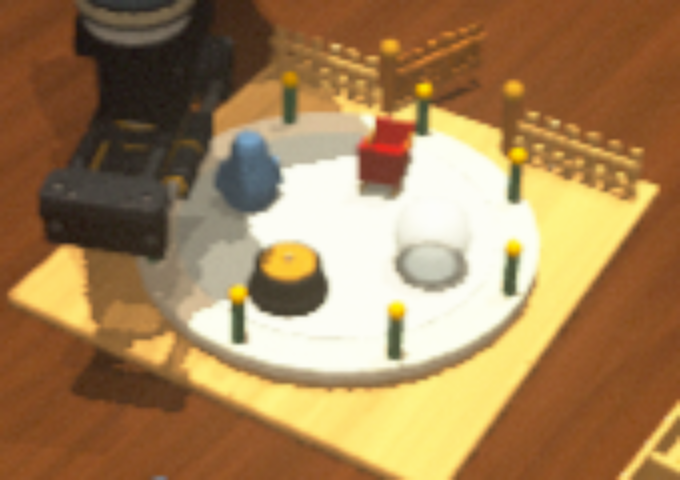

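The sleigh is 75 mm in front of the axis and about 2 mm off the centre line. The posts agree, at 96.9° against 95.2°, so it is well within tolerance. I back off and lift.

```bash
python3 -m crank '[[-0.01,0,0.012,0,0,0,-1],[-0.02,0,0.024,0,0,0,-1],[-0.02,-0.1,0.024,0,0,0,-1],[-0.02,-0.2,0.024,0,0,0,-1],[-0.02,-0.26,0.024,0,0,0,-1],[-0.02,-0.26,0.024,0,0,0,-1]]' 20; python3 m.py 7; cat > g.py <<'E'
from h import *
t=np.radians(95.25);f=np.array([np.cos(t),np.sin(t)]);y=np.array([f[1],-f[0]])
H=C+.165*f-.05*y
def gp(q,off,r=.065): return H+r*(np.sin(q)*f+np.cos(q)*y)-off*(-np.cos(q)*f+np.sin(q)*y)
E
python3 - <<'E'
from g import *
o=robot.get_obs()
print(H, gp(1.2,.045),rows([[*gp(1.2,.045),.2],[*gp(1.2,.045),.044]],o))
# gate angle from side+scene crops: free edge top
A=cam("scene");B=cam("side")
for nm,c in(("A",A),("B",B)):
  for q in (1.0,1.2,1.4): print(nm,q,proj(c,[*(gp(q,0,.094)),.057]),proj(c,[*gp(q,0,.094),.015]))
E
```

```text
time: 8.3
position: [0.4937, -0.2058, 0.1977]
tool_rot: [0.154, -0.688, 0.692, -0.157]
ft_force: [0.1, 0.0, -0.9]
grip_width: -0.0
tool 0.13413689192717695 -114.73373854413038
post mod45 [6.2 6.7 6.4 6.7 8.1 6.7 7.2 6.9 6.3 6.9 6.6 7.3 7.1 6.9] 6.792126084016196
[(array([275.8, 207.5]), np.int32(151))] [(array([235.8, 188. ]), np.int32(36))]
sleigh [ 0.54010878 -0.0088354   0.04796955] 0.0022846300862676165 front 0.07573603953884367 lateral(stand y) -0.00277287852658698
[0.48491199 0.07573273] [0.45956519 0.15061624] [[-0.247, -0.01, -0.669], [-0.247, 0.302, -0.669]]
A 1.0 (np.float64(303.408093380552), np.float64(178.43275981064767)) (np.float64(302.3896772208892), np.float64(189.44136043606338))
A 1.2 (np.float64(299.8520702837796), np.float64(175.65653223533656)) (np.float64(298.9053430351581), np.float64(186.60840700989965))
A 1.4 (np.float64(295.490492540638), np.float64(173.30128904569818)) (np.float64(294.62681991903105), np.float64(184.20517779513025))
B 1.0 (np.float64(205.78236153830863), np.float64(223.59025889587593)) (np.float64(207.37546557270338), np.float64(232.17560957658878))
B 1.2 (np.float64(209.0470015398411), np.float64(227.79178913442004)) (np.float64(210.5717569001466), np.float64(236.34242898058937))
B 1.4 (np.float64(213.42007041252208), np.float64(231.36588804173238)) (np.float64(214.8457393736255), np.float64(239.88640369334826))
```

View pics/s7.png

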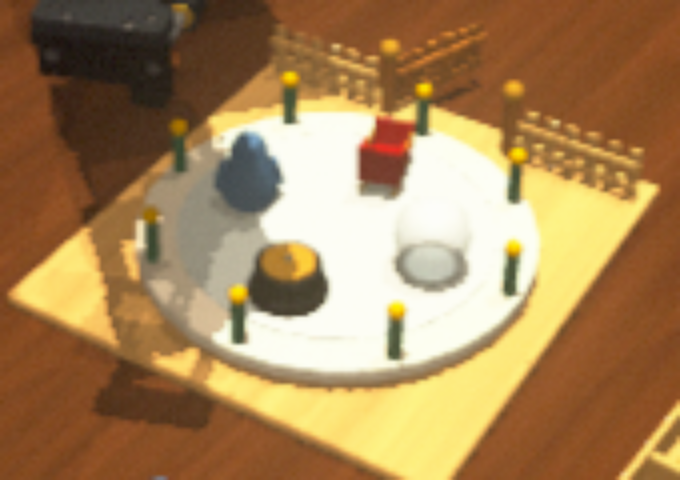

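View pics/b7.png

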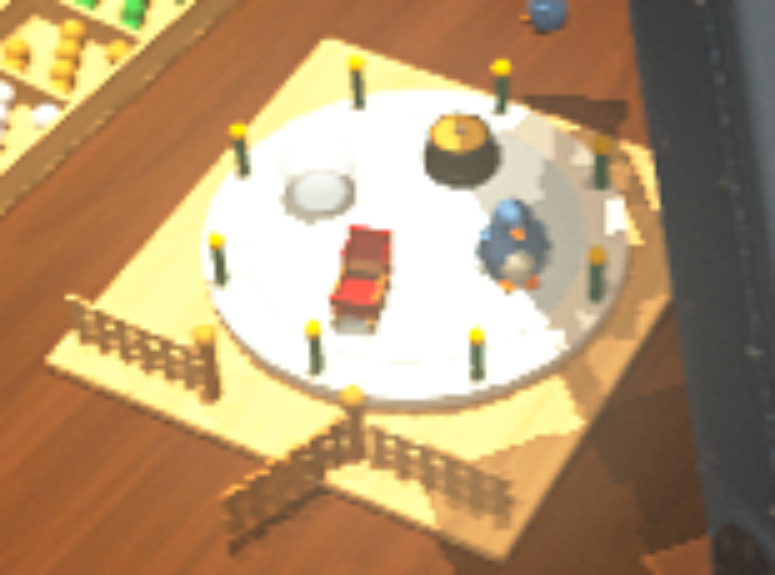

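The turntable is at rest and the gate is at about 1.15 to 1.2 rad, with its free edge at scene crop (483,35). I go to the gate's outer side.

```bash
python3 -m crank '[[-0.04,0,-0.11,0,0,0,-1],[-0.08,0,-0.22,0,0,0,-1],[-0.12,0,-0.33,0,0,0,-1],[-0.17,0,-0.45,0,0,0,-1],[-0.21,0,-0.57,0,0,0,-1],[-0.247,0,-0.669,0,0,0,-1],[-0.247,0,-0.669,0,0,0,-1],[-0.247,0.06,-0.669,0,0,0,-1],[-0.247,0.12,-0.669,0,0,0,-1]]' 20; python3 - <<'E'
from g import *
o=robot.get_obs();print(o["q"])
print(rows([[*gp(1.2,.045),.044]],o))
im=vision.camera("wrist");cv2.imwrite("pics/w8.png",im)
c=cam("wrist",o)
cv2.imwrite("pics/s8.png",cv2.resize(vision.camera("scene")[150:270,200:370],None,fx=4,fy=4))
E
```

```text
time: 9.52
position: [0.4597, 0.1497, 0.1335]
tool_rot: [0.156, -0.69, 0.69, -0.155]
ft_force: [0.7, -0.5, 0.2]
grip_width: 0.0006
[ 8.33550274e-02  5.06684119e-01  1.87929335e+00 -6.69233272e-04
  7.56649529e-01  1.21213789e+00]
[[-0.001, 0.179, -0.002]]
```

View pics/w8.png

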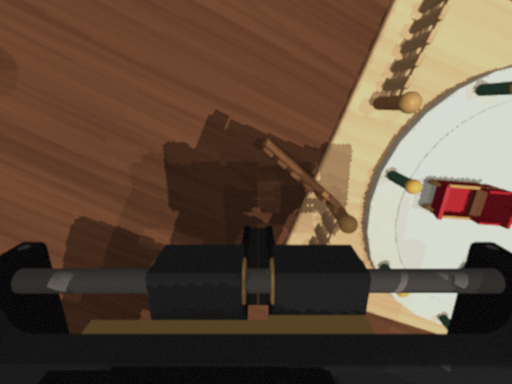

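View pics/s8.png

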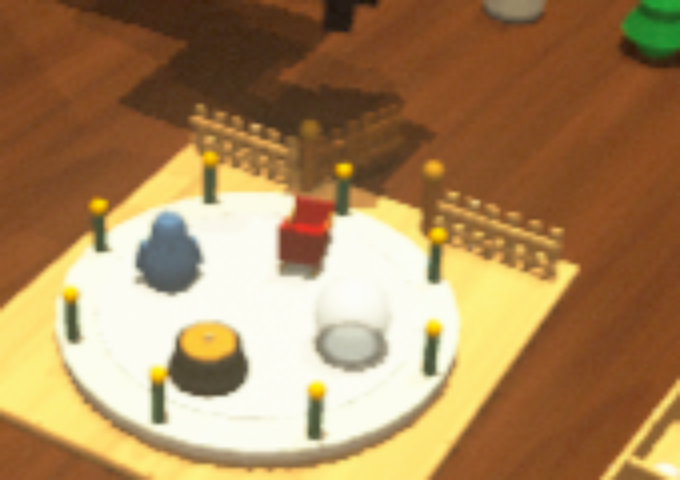

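The fingers are clear of the gate, which shows in the wrist view from (265,143) to (345,222), on its outer side. I descend to TCP z = 0.05.

```bash
python3 -m crank '[[0,0.06,0,0,0,0,-1],[0,0.12,0,0,0,0,-1],[0,0.165,0,0,0,0,-1],[0,0.167,0,0,0,0,-1]]' 20; python3 - <<'E'
from g import *
o=robot.get_obs()
for q,off in [(1.2,.03),(1.1,.021),(1.,.021),(.85,.021),(.7,.021),(.55,.021),(.4,.021),(.25,.021),(.15,.021),(.08,.021),(0,.021),(0,.018)]: print(q,off,gp(q,off).round(3),rows([[*gp(q,off),.05]],o)[0])
E
```

```text
time: 10.12
position: [0.4593, 0.1496, 0.0506]
tool_rot: [-0.156, 0.69, -0.69, 0.154]
ft_force: [-0.6, -0.1, 1.0]
grip_width: 0.0006
1.2 0.03 [0.474 0.146] [-0.024, 0.001, 0.018]
1.1 0.021 [0.489 0.144] [-0.05, 0.001, 0.036]
1.0 0.021 [0.496 0.143] [-0.061, 0.001, 0.043]
0.85 0.021 [0.506 0.141] [-0.077, 0.001, 0.056]
0.7 0.021 [0.516 0.137] [-0.091, 0.001, 0.072]
0.55 0.021 [0.524 0.131] [-0.102, 0.001, 0.089]
0.4 0.021 [0.532 0.125] [-0.111, 0.001, 0.107]
0.25 0.021 [0.539 0.117] [-0.117, 0.001, 0.127]
0.15 0.021 [0.543 0.112] [-0.119, 0.001, 0.14]
0.08 0.021 [0.545 0.108] [-0.12, 0.001, 0.15]
0 0.021 [0.548 0.103] [-0.12, 0.001, 0.161]
0 0.018 [0.548 0.1  ] [-0.118, 0.001, 0.166]
```

```bash
python3 -m crank '[[-0.012,0,0.009,0,0,0,-1],[-0.024,0,0.018,0,0,0,-1],[-0.037,0,0.027,0,0,0,-1],[-0.05,0,0.036,0,0,0,-1],[-0.061,0,0.043,0,0,0,-1],[-0.077,0,0.056,0,0,0,-1],[-0.091,0,0.072,0,0,0,-1],[-0.102,0,0.089,0,0,0,-1],[-0.111,0,0.107,0,0,0,-1],[-0.111,0,0.107,0,0,0,-1]]' 20; python3 - <<'E'
from g import *
cv2.imwrite("pics/s9.png",cv2.resize(vision.camera("scene")[150:270,200:370],None,fx=4,fy=4))
cv2.imwrite("pics/b9.png",cv2.resize(vision.camera("side")[130:245,165:320],None,fx=5,fy=5))
o=robot.get_obs();print(o["ft_force"])
for q,off in [(.4,.021),(.25,.021),(.15,.021),(.08,.021),(0,.021),(0,.018)]: print(q,off,gp(q,off).round(3),rows([[*gp(q,off),.05]],o)[0])
E
```

```text
time: 11.38
position: [0.5342, 0.1254, 0.0516]
tool_rot: [0.154, -0.69, 0.69, -0.155]
ft_force: [0.8, -0.3, -0.2]
grip_width: 0.0002
[-0.5375793  -0.56090039  0.60873388]
0.4 0.021 [0.532 0.125] [0.002, 0.003, 0.001]
0.25 0.021 [0.539 0.117] [-0.004, 0.003, 0.021]
0.15 0.021 [0.543 0.112] [-0.006, 0.003, 0.034]
0.08 0.021 [0.545 0.108] [-0.007, 0.003, 0.044]
0 0.021 [0.548 0.103] [-0.007, 0.003, 0.055]
0 0.018 [0.548 0.1  ] [-0.005, 0.003, 0.06]
```

View pics/b9.png

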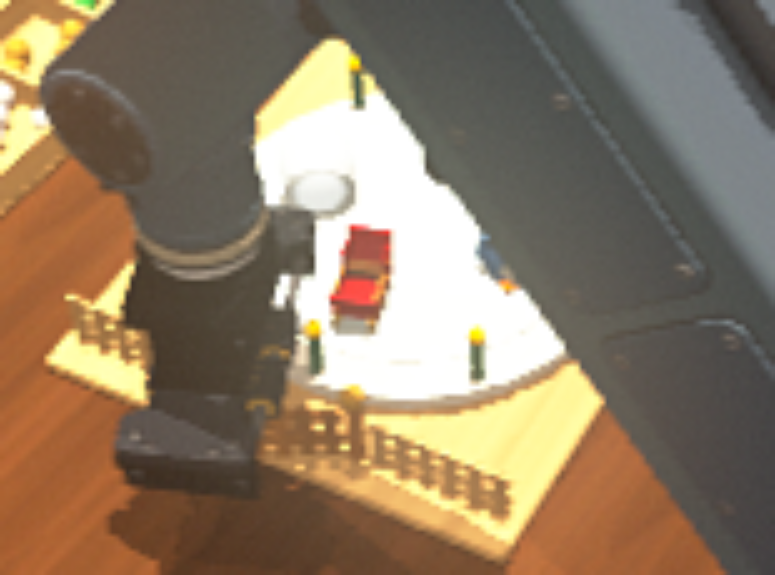

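View pics/s9.png

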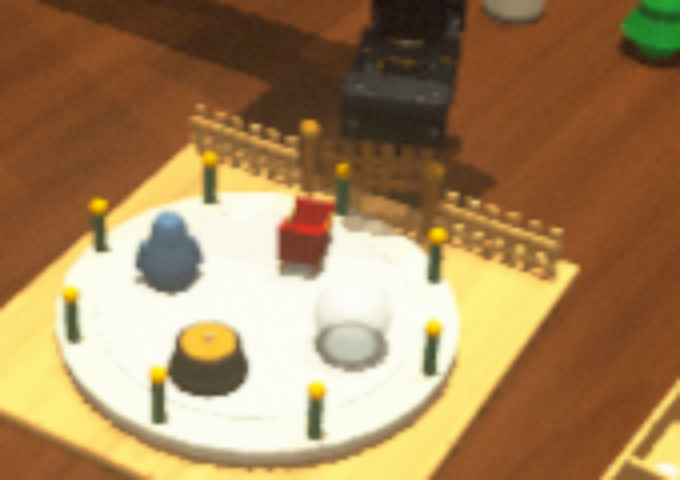

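The gate is swinging shut, at scene crop (375,165), and the sleigh hasn't moved. I finish the push, pressing lightly against the stop.

```bash
python3 -m crank '[[0,0.001,0.01,0,0,0,-1],[-0.004,0.001,0.021,0,0,0,-1],[-0.006,0.001,0.034,0,0,0,-1],[-0.007,0.001,0.044,0,0,0,-1],[-0.007,0.001,0.052,0,0,0,-1],[-0.006,0.001,0.057,0,0,0,-1],[-0.005,0.001,0.06,0,0,0,-1],[-0.005,0.001,0.061,0,0,0,-1],[-0.005,0.001,0.061,0,0,0,-1]]' 20; python3 - <<'E'
from g import *
cv2.imwrite("pics/s10.png",cv2.resize(vision.camera("scene")[150:270,200:370],None,fx=4,fy=4))
E
```

```text
time: 12.6
position: [0.5483, 0.0995, 0.0511]
tool_rot: [0.155, -0.69, 0.69, -0.155]
ft_force: [0.9, -0.3, -0.2]
grip_width: 0.0006
```

View pics/s10.png

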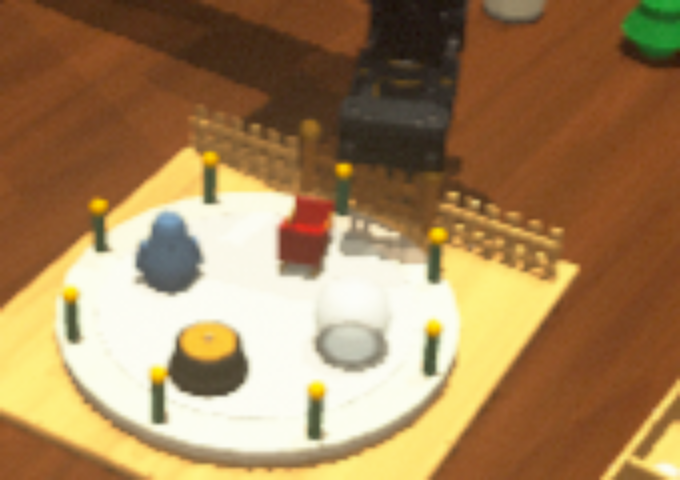

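The gate looks almost in line with the fence, but I've had no stop force yet. I press on a few mm in small steps.

```bash
python3 -m crank '[[0.001,0,0.003,0,0,0,-1],[0.002,0,0.005,0,0,0,-1],[0.002,0,0.005,0,0,0,-1]]' 20;  python3 -m crank '[[0.001,0,0.003,0,0,0,-1],[0.002,0,0.005,0,0,0,-1],[0.002,0,0.005,0,0,0,-1]]' 20
```

```text
time: 13.02
position: [0.5485, 0.0977, 0.0511]
tool_rot: [-0.155, 0.69, -0.689, 0.155]
ft_force: [1.0, 6.4, 0.2]
grip_width: 0.0004
time: 13.4
position: [0.5485, 0.0972, 0.0512]
tool_rot: [-0.154, 0.692, -0.688, 0.155]
ft_force: [0.6, 12.9, 1.0]
grip_width: 0.0003
```

The force rose to 12.9 N with no further travel, so the gate is at its stop. I draw back outward and up.

```bash
python3 -m crank '[[-0.01,0,-0.025,0,0,0,-1],[-0.025,0,-0.065,0,0,0,-1],[-0.04,0,-0.11,0,0,0,-1],[-0.04,-0.1,-0.11,0,0,0,-1],[-0.04,-0.2,-0.11,0,0,0,-1],[-0.06,-0.3,-0.2,0,0,0,-1],[-0.06,-0.3,-0.28,0,0,0,-1],[-0.06,-0.3,-0.28,0,0,0,-1]]' 20; python3 m.py 11; python3 - <<'E'
from g import *
A=cam("scene");B=cam("side")
for q in (0,.08,.2): print(q,[np.round(proj(c,[*gp(q,0,.094),.057]),1) for c in (A,B)])
E
```

```text
time: 14.4
position: [0.5143, 0.2356, 0.2021]
tool_rot: [0.156, -0.689, 0.69, -0.157]
ft_force: [0.0, 0.4, -0.1]
grip_width: 0.0004
tool 0.3215733337160533 96.33418104558629
post mod45 [6.7 6.7 6.6 6.7 7.4 6.7 7.7 6.9 6.3 7.1 6.6 6.7 7.2 6.8 7.  6.9] 6.775229151381488
[(array([275.9, 207.2]), np.int32(150))] [(array([235.8, 188. ]), np.int32(36))]
sleigh [ 0.53986738 -0.00829626  0.04861354] 0.0019733949258519353 front 0.07629500415256996 lateral(stand y) -0.0029639341216483647
0 [array([304.7, 194.9]), array([208. , 200.1])]
0.08 [array([305.7, 193.7]), array([206.7, 201.8])]
0.2 [array([306.9, 191.7]), array([205.2, 204.5])]
```

View pics/s11.png

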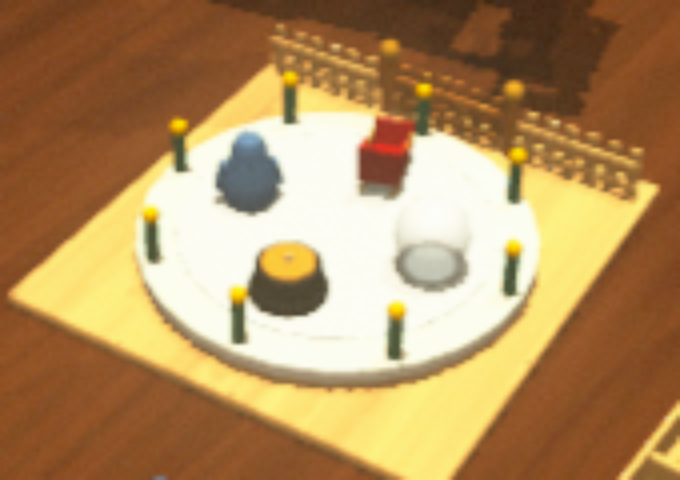

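View pics/b11.png

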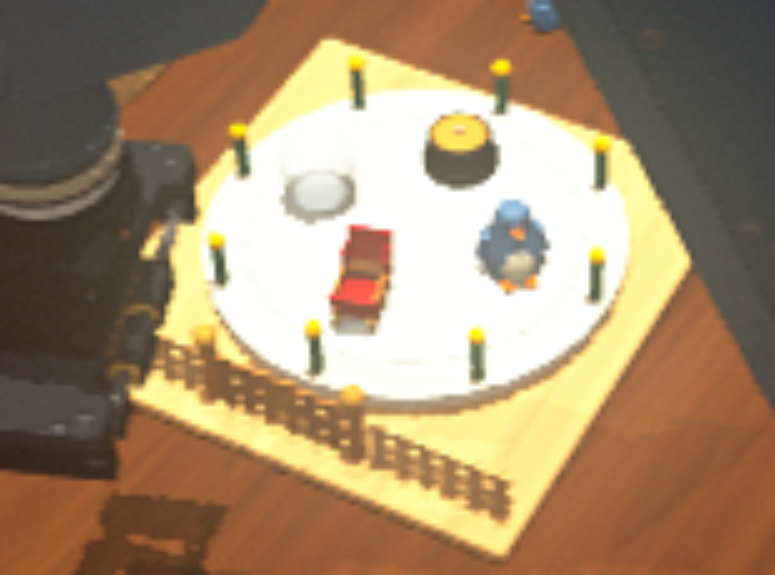

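The gate is in line with the fence in both views. All four ornaments are upright, the disc is at rest, and the arm is clear at z = 0.2.

```bash
python3 -c "
from rig import robot
print(robot.hand_in())"
```

```text
the job is handed in; nothing more can be done
None
```

The sleigh now stands behind the gateway, the gate is shut and the arm is drawn back. I handed the job in at about 14.5 s; it reports no verdict.

- **Turntable:** I pushed one rim post about 127° clockwise with the closed fingers, then backed off and lifted away.
- **Gate:** I swung it from about 1.2 rad open to its stop. The force rose to 12.9 N with no further travel. Afterwards it lined up with the fence in both camera views.
- **Last checks:** The sleigh was 76 mm in front of the axis and about 3 mm off the centre line. The rim posts agree, giving about 2 mm. The turntable did not turn while I shut the gate, all four ornaments stood upright, and the fingers were clear at z = 0.20 m.
- **Disagreements:** No check failed. At the planned shut position there was no stop force yet, so I pushed about 2 mm further until it came. I did not measure the jar, pine tree, tape roll or mug again at the end; the arm never worked near them.

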